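# Key the grating disc onto the food processor and hold it home

## Robot

A 6-joint arm with a two-finger parallel gripper is mounted at the origin on the work surface. World frame = base frame: x ahead of the robot, y to its left, z up, the work surface at z = 0. Lengths are in m, angles in rad, forces in N, time in s.
With the tool pointing down it reaches from about 0.275 to 0.725 m from the base axis. Payload 5.6 kg.
Tool frame: the origin (TCP) lies on the centre line of the jaws, within the pads' length; the fingertips stand 19 mm ahead of it and the grasp point (between the pads) is the TCP; z points along the fingers, y is the direction in which the jaws open and shut (so a half turn about z gives the same grasp; the last joint's range is limited). The gripper opens to 85 mm and grips with 20 to 120 N. Pads are 22 mm wide; open, the fingers measure 114 mm over their backs; the gripper's body (76 mm by 85 mm) begins 54 mm behind the grasp point. The pads swing forward as they close: fully open they stand 13 mm farther back than shut.
Start: joints at [1.458, 0.255, 0.108, 0, -1.424, -0.285], TCP at [0.213, 0.507, 0.25] pointing down, gripper open.
Joint ranges: [-2.95, 2.95], [-1.21, 1.97], [-1.09, 1.5], [-2.87, 1.71], [-2.94, -0.07], [-3.05, 3.05]. Speed limits (rad/s): [2.57, 2.57, 3.14, 3.14, 3.14, 3.14].

## Interface

Orientations are given as a rotation vector (axis times angle).
In Python, from station import ctrl gives the robot as it stands.
- The arm moves only by the tool servo_tool, never from a script. Its argument "rows" is text: rows parted by semicolons, each of 7 numbers parted by spaces: the shift along the world's x, y, z in cm, then the turn, a rotation vector about the world's x, y, z in degrees, then the opening, from 0 (shut) to 1 (fully open). A call has 1 to 20 rows; each row is the pose to reach, as a shift and turn from the pose commanded when the call began; what a row does not reach only later rows make up. A row lasts 1/10 s, in which the tool goes at most 50 mm and 8.59 degrees, less where a joint would pass 70% of its speed; a pose out of reach is approached as far as the arm can. A call with a gripper value outside its range is refused whole. The fingers move at their own pace and stop on an object; "squeeze" is the grip in N (left out, the last holds). Time passes only in rows, so rows that repeat a pose let the fingers close. It gives the time, the measured TCP pose, the force and the opening at its end, in the units of the state.
- ctrl.read_state(): the state, without advancing time (a new reading comes with each control period).
- ctrl.get_image(name): name is "scene" or "top" or "wrist"; returns a dict with "img" (400x640x3 uint8, red, green, blue), "camera_matrix" (3x3 intrinsics, pixels), "R" (3x3) and "t" (3): a world point X has camera coordinates R X + t. Camera axes: x right, y down, z forward; pixel columns grow to the right and rows downward; lengths in m; the calibration is good to about 2 mm. A picture is of the moment at which its call begins. There is no depth.
- ctrl.close_job(): hands the job in, once; it reports no verdict.
The state is a dict: "time_s": time; "qpos": joint angles; "joint_vel": joint speeds; "joint_efforts": joint torques, N m; "ee_pos": TCP position; "tcp_rot": TCP orientation; "wrist_force": force on the tool from outside, world axes, zero at the start; "wrist_torque": the same for the moment, N m; "width": finger opening in m.
Only numpy, scipy, OpenCV 4.12 (cv2) and the standard library are available. Lean on these libraries where they do the work, as an engineer would, in place of code of your own. Each camera call takes 0.05 s, during which the arm holds its last target.

## Task

Pick up the grating disc, the one covered in rings of small teeth, by its knurled collar and hang it by its eye over the upright drive post of the food processor base. Turn it until the keyway hidden under the collar drops over the cross pin, push it down fully home against the spring, and finish while still holding it pushed home, with your fingers on the collar. Leave the other disc, the little glass bowl and the food container where they are.

Things in the scene. Friction and masses are not known exactly. Their poses are not given: they have to be found in the camera images.
- grater: Grating disc to fit, lying flat, collar up: round steel plate, 140 mm diameter, 4 mm thick, with four rings of small teeth, 0.2 to 0.4 kg. On its centre a grey knurled collar, 46 mm diameter, rises to 34 mm above the underside (30 mm above the plate); grip it there from above, in any yaw. Origin on the axis at the underside, z up through the collar.
- collar_top (a point): Centre of the grating disc's collar, at its top, 34 mm above the underside. A round eye, 21 mm diameter, goes right through. Hidden underneath, four keyways 9 mm wide, 17 mm deep, reaching 16 mm from the axis, are cut into the eye along +x, -x, +y and -y of the disc.
- machine: Food processor drive base: white housing 240 mm (x) by 220 mm (y), 120 mm high, fixed to the counter. Origin at the centre of its underside, on the counter; the front with the controls faces its own -x. The drive post stands on the vertical axis through this origin. A bowl rim, 16 mm high, 176 mm outer diameter, surrounds it on the housing top.
- post_tip (a point): Tip of the drive post, 170 mm above the counter. Post 18 mm diameter, tapered to 10 mm over its top 6 mm. A 6 mm cross pin runs through it, ending 15 mm from the axis on two sides, its top 141 mm above the counter. Which way the pin points differs every time, unrelated to the housing or this frame; it is visible until the disc covers it.
- pin_level (a point): Point on the post's axis level with the pin's top, 141 mm above the counter: an unkeyed disc stops here by its underside. Turned until a keyway is within about 6 degrees of the pin (at most a quarter turn, either way), it can drop 7 mm onto the spring ejector (underside at 134 mm); pushed fully home it is at 126 mm.
- ejector (a joint): Black spring ring round the foot of the post, 68 mm diameter, that carries the keyed disc: 0 m fully up, 0.008 m fully pressed (home). Its spring pushes up with about 7 N at the top, rising to about 13 N at the bottom, so the disc rises again when it is not held down.
- slicer: Slicing disc, not wanted: same size and same knurled collar as the grating disc, but a smooth plate with a single straight blade and slot. It may lie on either side. Origin as for the grating disc.
- pan: Empty clear plastic food container, 186 by 200 mm at the rim, 100 mm high; leave it. Origin at the centre of its underside.
- ramekin: Small glass bowl, 84 mm diameter, 40 mm high; leave it. Origin at the centre of its underside.
Not all that is in view belongs to the job. What is shaped like the grater but blue or orange is not meant.

How it is judged:
On the way, in this order (a step that is already met when the one before it is completed fails the run):
1. the grating disc is lifted off the counter in the fingers (height (world z) of grater above 0.04 m and contact force between the fingers and grater above 1 N), for 0.1 s.
2. its eye is over the drive post (horizontal distance between grater and machine below 0.004 m and angle between grater's own z axis and vertical below 0.1 rad and z of grater in the frame of machine below 0.155 m), for 0.05 s.
3. it has dropped over the pin and is pushed home (horizontal distance between grater and machine below 0.004 m and angle between grater's own z axis and vertical below 0.1 rad and z of grater in the frame of machine below 0.1285 m and value of joint ejector above 0.0058 m and contact force between the fingers and grater above 2 N), for 0.5 s.
At the end, for the whole second after the job is handed in: The grating disc is keyed on the post, level (0.1 rad), within 4 mm of its axis, pushed home (underside below 128.5 mm, ejector pressed over 5.8 of 8 mm) and still, the fingers on it with over 2 N, all kept through the last second (all of step 3 and linear speed of grater below 0.02 m/s); the arm keeps its last pose, push and grip.
It fails at once if the other disc is moved more than 30 mm (distance of slicer from where it was at the start of the episode above 0.03 m).
It fails at once if the glass bowl or the food container is moved more than 40 mm (distance of any of pan, ramekin from where it was at the start of the episode above 0.04 m).
It also fails if it takes over 48 s, if anything falls off the work surface, if the arm or the gripper's body presses on something with over 40 N, if the wrist force passes 120 N, or if a joint passes its speed limit or range.

## Working session

There is one attempt and no reset: what is moved stays moved. The work goes in short steps, Python scripts to look and compute and a tool call to move; the robot and the scene stay as the last step left them, time stands still between calls to the robot, and variables do not carry over. Pictures are saved under pics/ and viewed, and the job is handed in when it is done.

Besides the shell and the picture viewer there is one more tool, called after "Call:" as name(argument=value, ...), one argument or row to a line, values as JSON. servo_tool: Moves the arm, as the interface text tells. Its arguments: {"type":"object","properties":{"rows":{"type":"string"},"squeeze":{"type":"number"}},"required":["rows"]}

```bash
mkdir -p pics; ls; cat > h.py <<'E'
import numpy as np, cv2, pickle
from station import ctrl
def grab(n,fn):
    d=ctrl.get_image(n); cv2.imwrite('pics/'+fn+'.png',cv2.cvtColor(d['img'],cv2.COLOR_RGB2BGR)); pickle.dump({k:np.array(d[k]) for k in('img','camera_matrix','R','t')},open('pics/'+fn+'.pkl','wb')); return d
def load(fn): return pickle.load(open('pics/'+fn+'.pkl','rb'))
def cast(d,u,v,z):
    K,R,t=[np.array(d[k],float) for k in('camera_matrix','R','t')]
    r=R.T@np.linalg.inv(K)@np.array([u,v,1.]); c=-R.T@t.ravel()
    return c+r*(z-c[2])/r[2]
def proj(d,X):
    K,R,t=[np.array(d[k],float) for k in('camera_matrix','R','t')]
    p=K@(R@np.array(X,float)+t.ravel()); return p[:2]/p[2]
E
python3 - <<'E'
from h import *
for n in('scene','top','wrist'): grab(n,n+'0')
s=ctrl.read_state(); print(s)
E
```

```text
pics
{'time_s': 0.15, 'qpos': array([ 1.45756608e+00,  2.55623279e-01,  1.07325804e-01, -3.38774807e-04,
       -1.42393178e+00, -2.84575833e-01]), 'joint_vel': array([ 0.00157589, -0.00053206,  0.00457168,  0.00137611, -0.00075047,
       -0.00140191]), 'joint_efforts': array([-1.71456501e-03, -3.86942875e+01,  2.38079202e+01,  5.36676675e+00,
       -4.56356735e-03,  2.39875448e-06]), 'ee_pos': array([0.21290516, 0.50674893, 0.24960895]), 'tcp_rot': array([ 3.07820966e+00, -6.20549123e-01, -3.31677001e-04]), 'wrist_force': array([ 0.05576543, -0.04646711,  0.41101526]), 'wrist_torque': array([-0.02920802, -0.00177805, -0.00379238]), 'width': 0.08537262486840058}
```

View pics/scene0.png

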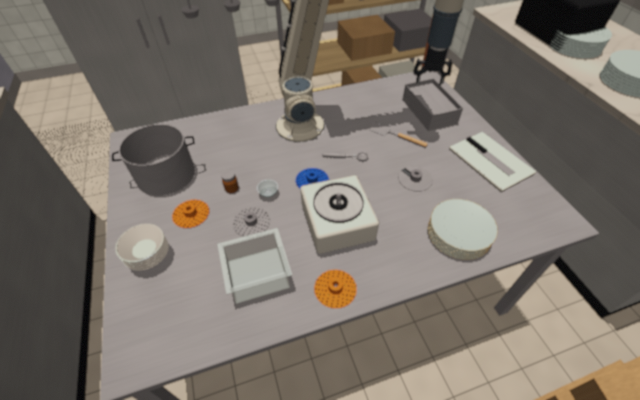

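View pics/top0.png

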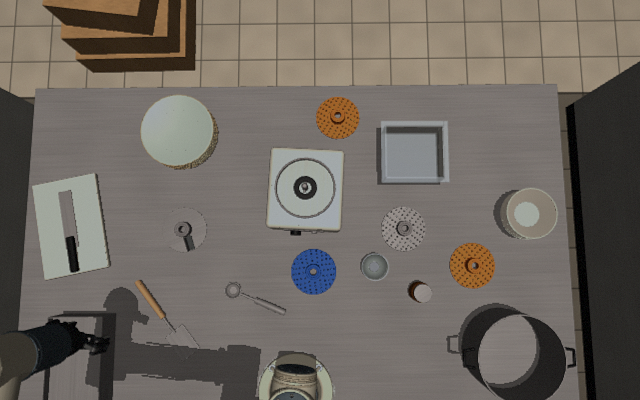

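View pics/wrist0.png

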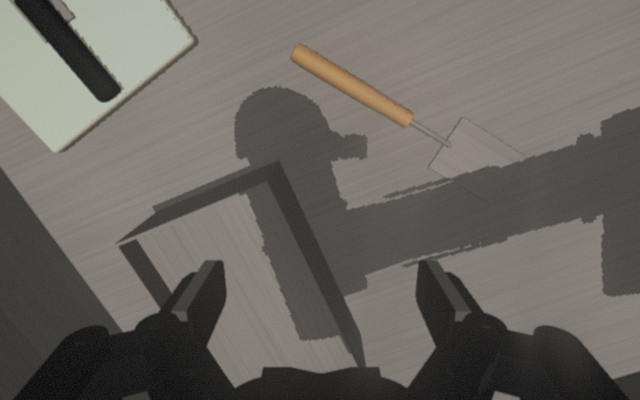

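Candidates in the top view: grey toothed disc (403,228), smooth grey disc with blade (186,229) = slicer, blue (313,271), orange (337,118) and (472,265). The choice is (403,228). I'll check it in a crop and measure.

```bash
python3 - <<'E'
from h import *
d=load('top0'); im=cv2.cvtColor(d['img'],cv2.COLOR_RGB2BGR)
a=cv2.resize(im[193:283,350:450],None,fx=4,fy=4,interpolation=cv2.INTER_CUBIC)
b=cv2.resize(im[150:235,265:345],None,fx=5,fy=5,interpolation=cv2.INTER_CUBIC)
h=max(a.shape[0],b.shape[0])
o=np.zeros((h,a.shape[1]+b.shape[1],3),np.uint8);o[:a.shape[0],:a.shape[1]]=a;o[:b.shape[0],a.shape[1]:]=b
cv2.imwrite('pics/crop0.png',o)
for n,u,v,z in [('grater',403.5,228.5,.004),('collar',404,228,.034),('mach rim',305.5,187.5,.136),('post tip',305,187,.17),('slicer',184,229,.03),('ram',375,266,.04),('pan',414,152,.1),('blue',313.5,271,.004)]:
    print(n,cast(d,u,v,z).round(4))
print('cam',(-d['R'].T@d['t'].ravel()).round(3)); print(d['camera_matrix'])
E
```

```text
grater [ 0.4825 -0.3368  0.004 ]
collar [ 0.4825 -0.3338  0.034 ]
mach rim [ 0.5958 -0.0382  0.136 ]
post tip [ 0.5925 -0.0386  0.17  ]
slicer [0.4853 0.3401 0.03  ]
ram [ 0.3686 -0.2423  0.04  ]
pan [ 0.7047 -0.3598  0.1   ]
blue [ 0.354  -0.0557  0.004 ]
cam [ 0.405 -0.108  1.504]
[[480.13937454   0.         328.74569586]
 [  0.         480.13937454 192.25780646]
 [  0.           0.           1.        ]]
```

View pics/crop0.png

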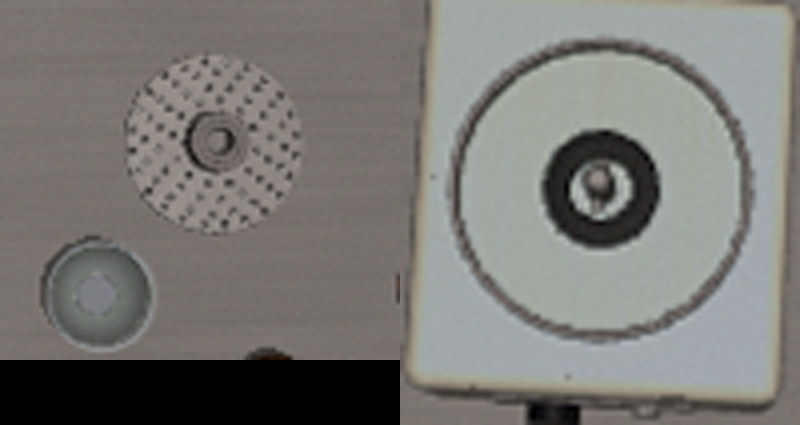

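The crop shows the grey disc with toothed rings and its collar at about (218,140): this is the grater. The pin isn't resolved from the top view, and I'll refine both positions with the wrist camera.

```bash
python3 - <<'E'
from h import *
from scipy.spatial.transform import Rotation as R
s=ctrl.read_state()
T=R.from_rotvec(s['tcp_rot']).as_matrix(); print(T.round(3))
d=load('wrist0'); c=-d['R'].T@d['t'].ravel()
print('cam in tool',(T.T@(c-s['ee_pos'])).round(3)); print('cam axes in tool',(T.T@d['R'].T).round(3)); print(d['camera_matrix'][0])
print(np.hypot(*(c-s['ee_pos'])[:2]))
E
```

```text
[[ 0.922 -0.387 -0.   ]
 [-0.387 -0.922 -0.001]
 [ 0.     0.001 -1.   ]]
cam in tool [ 0.082 -0.    -0.122]
cam axes in tool [[ 0.    -0.949 -0.316]
 [ 1.    -0.     0.001]
 [-0.001 -0.316  0.949]]
[333.09410241   0.         320.63118323]
0.08221820506748108
```

Call:
servo_tool(
  rows="38 -54.5 5 0 0 0 1;38 -54.5 5 0 0 0 1;38 -54.5 5 0 0 0 1;38 -54.5 5 0 0 0 1;38 -54.5 5 0 0 0 1;38 -54.5 5 0 0 0 1;38 -54.5 5 0 0 0 1;38 -54.5 5 0 0 0 1;38 -54.5 5 0 0 0 1;38 -54.5 5 0 0 0 1;38 -54.5 5 0 0 0 1;38 -54.5 5 0 0 0 1;38 -54.5 5 0 0 0 1;38 -54.5 5 0 0 0 1;38 -54.5 5 0 0 0 1;38 -54.5 5 0 0 0 1;38 -54.5 5 0 0 0 1",
)

```text
time_s: 1.85
ee_pos: [0.5926, -0.0371, 0.3003]
tcp_rot: [-3.08, 0.619, 0.0]
wrist_force: [0.0, 0.9, -0.4]
width: 0.0853
```

```bash
python3 - <<'E'
from h import *
grab('wrist','w1'); s=ctrl.read_state(); print(s['time_s'],s['ee_pos'],s['tcp_rot'],s['qpos'],s['joint_vel'])
E
```

```text
1.9 [ 0.59260968 -0.03696754  0.30053663] [-3.07980847e+00  6.18508590e-01 -3.13919749e-04] [ 2.00646070e-01  3.37608546e-01  3.47987653e-01 -1.90980013e-04
 -1.58087807e+00  9.73767118e-01] [ 0.00218766 -0.00311004  0.00298884  0.00269442  0.001709    0.00086527]
```

View pics/w1.png

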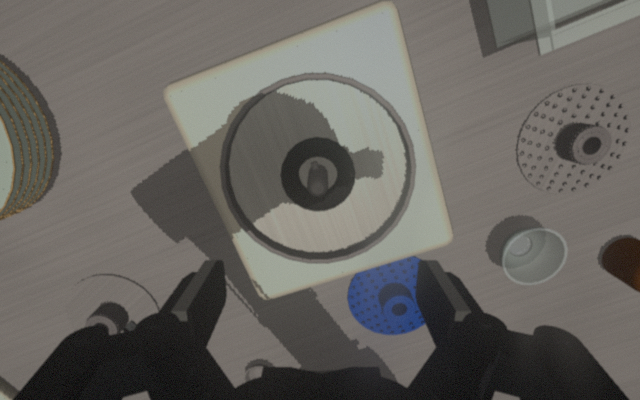

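```bash
python3 - <<'E'
from h import *
d=load('w1'); im=cv2.cvtColor(d['img'],cv2.COLOR_RGB2BGR)
a=im[130:222,270:368]; a=cv2.resize(a,None,fx=6,fy=6,interpolation=cv2.INTER_CUBIC)
a=cv2.convertScaleAbs(a,alpha=1.6)
cv2.imwrite('pics/w1c.png',a)
g=cv2.cvtColor(im,cv2.COLOR_BGR2GRAY)
# ejector: dark ring outer; rim ellipses
m=((g<45)).astype(np.uint8); m[:120]=0;m[225:]=0;m[:,:260]=0;m[:,370:]=0
cs,_=cv2.findContours(m,cv2.RETR_EXTERNAL,cv2.CHAIN_APPROX_NONE); c=max(cs,key=cv2.contourArea)
e=cv2.fitEllipse(c); print(e)
for z in(.126,.130,.134): print(z,cast(d,*e[0],z).round(4))
print('post tip proj guess',proj(d,[.5945,-.038,.17]),proj(d,[.5945,-.038,.141]))
E
```

```text
((296.7976989746094, 169.37367248535156), (28.84198760986328, 49.77469253540039), 14.024627685546875)
0.126 [ 0.6096 -0.0208  0.126 ]
0.13 [ 0.6104 -0.0214  0.13  ]
0.134 [ 0.6112 -0.0221  0.134 ]
post tip proj guess [320.61198428 191.54492129] [320.6000535  181.53637164]
```

View pics/w1c.png

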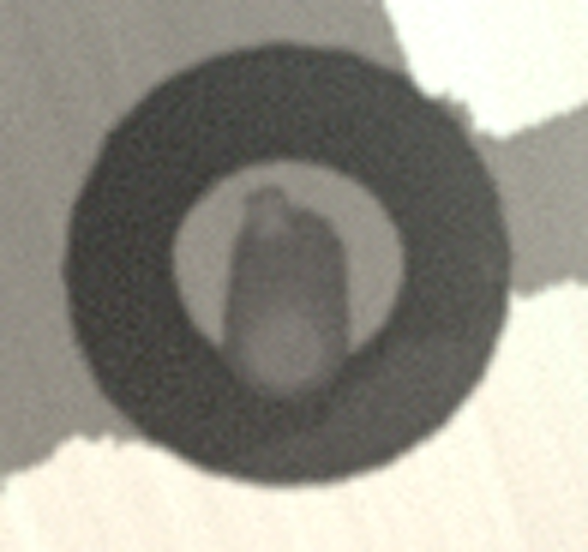

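```bash
python3 - <<'E'
from h import *
d=load('w1')
a=cast(d,317.9,174.1,.134); b=cast(d,317.5,188.3,.17); print(a.round(4),b.round(4))
# rim: outer dia 176, top z .136
print('rim c',cast(d,318,168,.136).round(4))
o=(a+b)/2
for u,v in((265,192),(263,205)):
    p=cast(d,270+u/6,130+v/6,.140); print(p.round(4),(p-o)[:2].round(4),np.degrees(np.arctan2(p[1]-o[1],p[0]-o[0])))
t=load('top0')
print('top view proj of a at .134',proj(t,[*a[:2],.134]),'tip',proj(t,[*b[:2],.17]))
g=cv2.cvtColor(t['img'],cv2.COLOR_RGB2GRAY); m=(g<60).astype(np.uint8); m[:170]=0;m[205:]=0;m[:,:285]=0;m[:,325:]=0
cs,_=cv2.findContours(m,cv2.RETR_EXTERNAL,cv2.CHAIN_APPROX_NONE); c=max(cs,key=cv2.contourArea); e=cv2.fitEllipse(c); print(e,cast(t,*e[0],.134))
# scene cam
sc=load('scene0'); print('scene proj tip',proj(sc,[*b[:2],.17]))
E
```

```text
[ 0.6    -0.0377  0.134 ] [ 0.5979 -0.0368  0.17  ]
rim c [ 0.6055 -0.0401  0.136 ]
[ 0.6126 -0.0395  0.14  ] [ 0.0136 -0.0023] -9.660282634581225
[ 0.6109 -0.0385  0.14  ] [ 0.012  -0.0013] -6.208146509181242
top view proj of a at .134 [305.33475139 186.16040522] tip [304.35198766 185.07151986]
((304.90362548828125, 187.27549743652344), (21.607601165771484, 21.996946334838867), 163.5233917236328) [ 0.59671927 -0.0364238   0.134     ]
scene proj tip [338.00855968 193.83295336]
```

Post sits around (0.598,-0.037), and the pin points roughly along −9°. Moving over the grater.

Call:
servo_tool(
  rows="-11 -29.7 -8 0 0 0 1;-11 -29.7 -8 0 0 0 1;-11 -29.7 -8 0 0 0 1;-11 -29.7 -8 0 0 0 1;-11 -29.7 -8 0 0 0 1;-11 -29.7 -8 0 0 0 1;-11 -29.7 -8 0 0 0 1;-11 -29.7 -8 0 0 0 1;-11 -29.7 -8 0 0 0 1;-11 -29.7 -8 0 0 0 1",
)

```text
time_s: 2.9
ee_pos: [0.4837, -0.3339, 0.2209]
tcp_rot: [3.08, -0.618, 0.002]
wrist_force: [0.5, 0.2, 0.2]
width: 0.0856
```

```bash
python3 - <<'E'
from h import *
grab('wrist','w2'); s=ctrl.read_state(); print(s['time_s'],s['ee_pos'],s['tcp_rot'],s['qpos'])
E
```

```text
2.95 [ 0.48378754 -0.33377112  0.22097231] [ 3.08016984e+00 -6.17706818e-01  1.94065533e-03] [-3.38157080e-01  3.38722347e-01  1.49903955e-01 -8.07439053e-05
 -1.38074138e+00  1.51313317e+00]
```

View pics/w2.png

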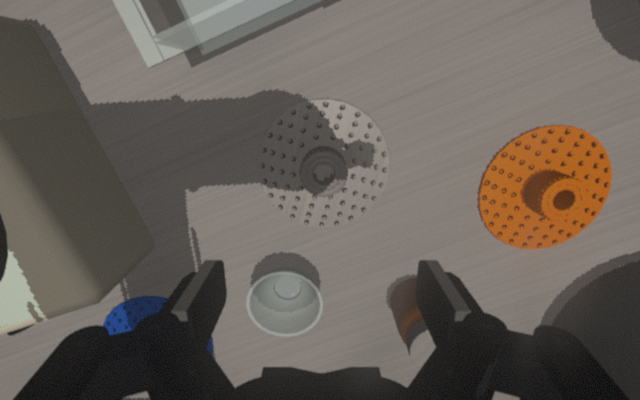

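```bash
python3 - <<'E'
from h import *
d=load('w2'); im=cv2.cvtColor(d['img'],cv2.COLOR_RGB2BGR)
a=cv2.convertScaleAbs(cv2.resize(im[90:235,250:400],None,fx=4,fy=4,interpolation=cv2.INTER_CUBIC),alpha=1.5)
c=cv2.convertScaleAbs(cv2.resize(im[140:200,290:360],None,fx=8,fy=8,interpolation=cv2.INTER_CUBIC),alpha=2)
cv2.imwrite('pics/w2c.png',a);cv2.imwrite('pics/w2d.png',c)
for p in ((.4825,-.335),): print(proj(d,[*p,.034]),proj(d,[*p,.004]))
print(cast(d,324,162,.004),cast(d,323.5,172,.034))
E
```

```text
[322.08408055 176.58591138] [321.95315207 169.14715876]
[ 0.48870228 -0.33988363  0.004     ] [ 0.48615543 -0.3379865   0.034     ]
```

View pics/w2c.png

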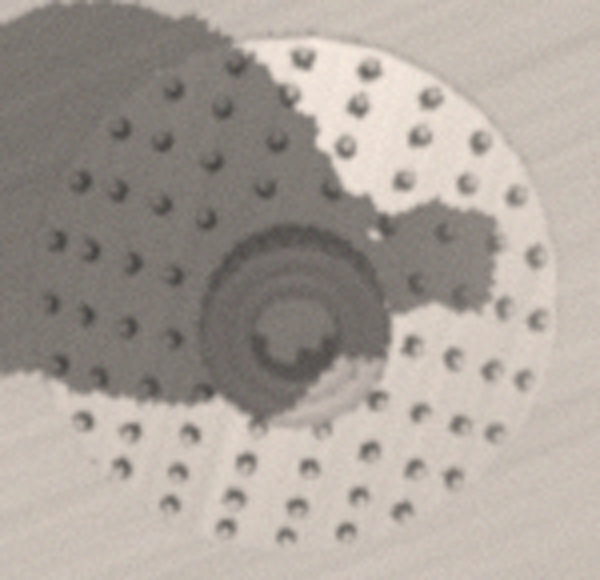

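View pics/w2d.png

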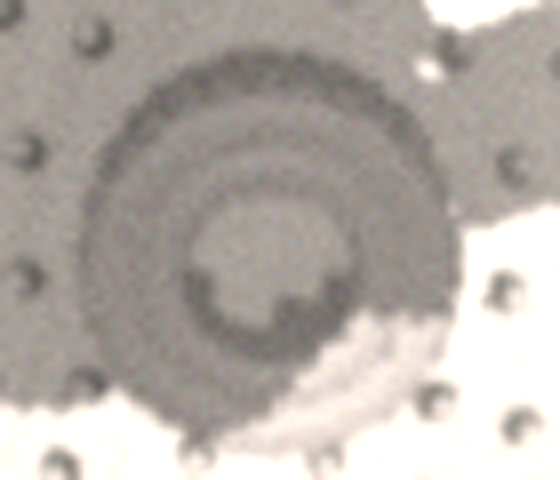

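The disc is the toothed grey one, collar top at pixel (324,173), and the ramekin and pan are clear of the jaw line. Descending and gripping.

Call:
servo_tool(
  rows="0.1 -0.25 -5 0 0 0 1;0.1 -0.25 -10 0 0 0 1;0.1 -0.25 -14 0 0 0 1;0.1 -0.25 -17 0 0 0 1;0.1 -0.25 -19 0 0 0 1;0.1 -0.25 -19.5 0 0 0 1;0.1 -0.25 -19.5 0 0 0 1;0.1 -0.25 -19.5 0 0 0 0.4;0.1 -0.25 -19.5 0 0 0 0.4;0.1 -0.25 -19.5 0 0 0 0.4;0.1 -0.25 -19.5 0 0 0 0.3;0.1 -0.25 -19.5 0 0 0 0.3;0.1 -0.25 -19.5 0 0 0 0.3;0.1 -0.25 -19.5 0 0 0 0.3",
  squeeze=70,
)

```text
time_s: 4.35
ee_pos: [0.485, -0.3378, 0.0271]
tcp_rot: [3.079, -0.62, 0.005]
wrist_force: [-1.5, 2.5, 5.9]
width: 0.0446
```

Call:
servo_tool(
  rows="0 0 1 0 0 0 0;0 0 3 0 0 0 0;0 0 7 0 0 0 0;0 0 12 0 0 0 0;0 0 17 0 0 0 0;0 0 21 0 0 0 0;0 0 22 0 0 0 0;0 0 22 0 0 0 0",
)

```text
time_s: 5.15
ee_pos: [0.4845, -0.3377, 0.2476]
tcp_rot: [3.079, -0.621, 0.007]
wrist_force: [-0.6, -0.2, -3.2]
width: 0.0446
```

```bash
python3 - <<'E'
from h import *
grab('wrist','w3'); s=ctrl.read_state(); print(s['time_s'],s['ee_pos'],s['tcp_rot'],s['qpos'],s['wrist_force'],s['wrist_torque'],s['width'])
E
```

```text
5.2 [ 0.48382745 -0.33706013  0.24508839] [-3.07861440e+00  6.20897040e-01 -3.41091053e-04] [-3.44152231e-01  3.36016992e-01  2.07329627e-01 -1.02026219e-03
 -1.44203740e+00  1.51705738e+00] [-0.13107573 -0.33177691 -3.85377804] [ 0.05226351 -0.01084033 -0.02422581] 0.044145079645871714
```

View pics/w3.png

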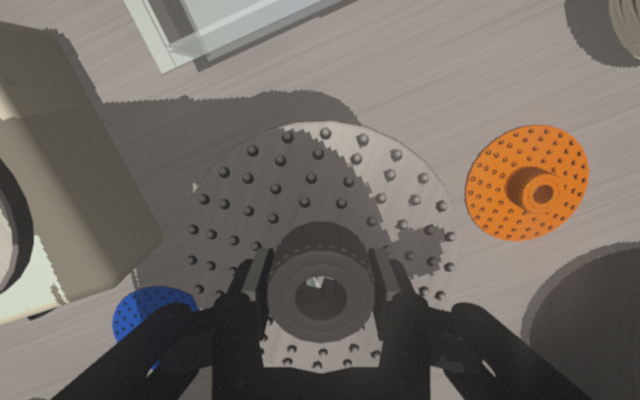

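```bash
python3 - <<'E'
from h import *
d=load('w3'); im=cv2.cvtColor(d['img'],cv2.COLOR_RGB2BGR)
c=cv2.convertScaleAbs(cv2.resize(im[210:350,250:400],None,fx=5,fy=5,interpolation=cv2.INTER_CUBIC),alpha=2.2)
cv2.imwrite('pics/w3c.png',c)
E
```

```text
(no output)
```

View pics/w3c.png

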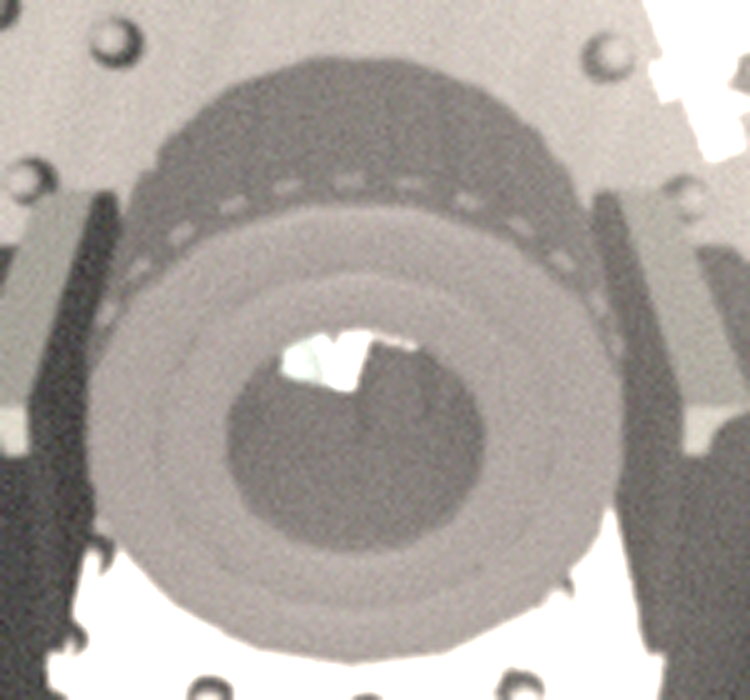

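```bash
python3 - <<'E'
from h import *
from scipy.spatial.transform import Rotation as Ro
d=load('w3'); s=ctrl.read_state(); T=Ro.from_rotvec(s['tcp_rot']).as_matrix()
zt=s['ee_pos'][2]-.027+.034
c=cast(d,321,297.4,zt); print('disc centre',c.round(4),'tcp',s['ee_pos'].round(4),'tool offs',(T.T@(c-s['ee_pos'])).round(4))
# check projection of eye/collar circle
for r in(.0105,.023):
    P=np.array([proj(d,c+[r*np.cos(a),r*np.sin(a),0]) for a in np.linspace(0,6.28,60)]); print(r,((P.min(0)-[250,210])*5).round(),((P.max(0)-[250,210])*5).round())
for q in((285,350),(285,372),(345,390),(370,340),(415,345)):
  for dz in(.034,.017):
    p=cast(d,250+q[0]/5,210+q[1]/5,zt-dz)-c; print(q,dz,'r',np.hypot(*p[:2]).round(4),'ang',np.degrees(np.arctan2(p[1],p[0])).round(1))
E
```

```text
disc centre [ 0.4835 -0.3374  0.2521] tcp [ 0.4838 -0.3371  0.2451] tool offs [-0.0002  0.0004 -0.007 ]
0.0105 [228. 326.] [482. 543.]
0.023 [ 77. 186.] [633. 663.]
(285, 350) 0.034 r 0.0151 ang 128.4
(285, 350) 0.017 r 0.0069 ang 88.2
(285, 372) 0.034 r 0.0175 ang 132.5
(285, 372) 0.017 r 0.0081 ang 103.8
(345, 390) 0.034 r 0.0181 ang 154.0
(345, 390) 0.017 r 0.0068 ang 149.5
(370, 340) 0.034 r 0.0121 ang 164.9
(370, 340) 0.017 r 0.002 ang -157.9
(415, 345) 0.034 r 0.0141 ang -176.2
(415, 345) 0.017 r 0.0059 ang -132.0
```

Disc is held centred (offset under 0.5 mm), and a keyway visible through the eye is at about 142°. Turning about +29° should align it with the pin. Moving over the post.

Call:
servo_tool(
  rows="2 5 0 0 0 5 0;4 10 0 0 0 12 0;5.5 14.4 0 0 0 20 0;7 19 0 0 0 26 0;9 23.6 0 0 0 29 0;10.7 28 0 0 0 29 0;11.4 30 0 0 0 29 0;11.4 30 -1.5 0 0 29 0;11.4 30 -2.7 0 0 29 0;11.4 30 -2.7 0 0 29 0;11.4 30 -2.7 0 0 29 0",
)

```text
time_s: 6.3
ee_pos: [0.5974, -0.0382, 0.2173]
tcp_rot: [3.136, 0.169, -0.004]
wrist_force: [0.3, -0.6, -1.0]
width: 0.0446
```

```bash
python3 - <<'E'
from h import *
grab('wrist','w4');grab('scene','s4');grab('top','t4'); s=ctrl.read_state(); print(s['time_s'],s['ee_pos'],s['tcp_rot'],s['qpos'],s['wrist_force'],s['width'])
im=[cv2.imread('pics/%s.png'%n) for n in('w4','s4','t4')]
w=cv2.convertScaleAbs(cv2.resize(im[0][210:350,250:400],(430,400),interpolation=cv2.INTER_CUBIC),alpha=2)
a=cv2.resize(im[1][140:260,290:390],(333,400),interpolation=cv2.INTER_CUBIC)
cv2.imwrite('pics/c4.png',np.hstack([w,a]))
E
```

```text
6.45 [ 0.59819753 -0.0380219   0.21892373] [3.13699245e+00 1.68762624e-01 1.66143811e-03] [ 1.97177503e-01  3.62626606e-01  1.79347938e-01  2.17760622e-04
 -1.38647988e+00  1.48107058e+00] [-0.60793902  0.05632054 -2.39011796] 0.044314017258452534
```

View pics/c4.png

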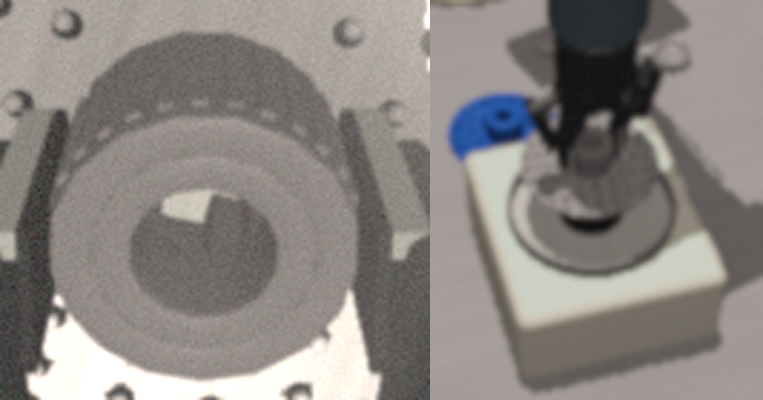

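Call:
servo_tool(
  rows="0 0.1 -0.5 0 0 0 0;0 0.1 -1 0 0 0 0;0 0.1 -1.5 0 0 0 0;0 0.1 -2 0 0 0 0;0 0.1 -2.5 0 0 0 0;0 0.1 -3 0 0 0 0;0 0.1 -3 0 0 0 0",
)

```text
time_s: 7.15
ee_pos: [0.5979, -0.0364, 0.1874]
tcp_rot: [-3.137, -0.17, 0.001]
wrist_force: [1.1, -0.4, -3.2]
width: 0.045
```

Call:
servo_tool(
  rows="0 0 -0.4 0 0 0 0;0 0 -0.8 0 0 0 0;0 0 -1.2 0 0 0 0;0 0 -1.6 0 0 0 0;0 0 -1.9 0 0 0 0;0 0 -1.9 0 0 0 0;0 0 -1.9 0 0 0 0",
)

```text
time_s: 7.85
ee_pos: [0.5981, -0.0363, 0.1692]
tcp_rot: [-3.137, -0.17, 0.0]
wrist_force: [2.1, 0.5, -3.2]
width: 0.0444
```

Call:
servo_tool(
  rows="0 0 -0.2 0 0 0 0;0 0 -0.4 0 0 0 0;0 0 -0.6 0 0 0 0;0 0 -0.6 0 0 0 0;0 0 -0.6 0 0 0 0",
)

```text
time_s: 8.35
ee_pos: [0.5982, -0.0364, 0.1632]
tcp_rot: [-3.137, -0.17, -0.001]
wrist_force: [1.5, 0.7, -2.7]
width: 0.0447
```

It passed pin level with no added force, so it seems keyed. Pushing home against the spring.

Call:
servo_tool(
  rows="0 0 -0.2 0 0 0 0;0 0 -0.4 0 0 0 0;0 0 -0.6 0 0 0 0;0 0 -0.8 0 0 0 0;0 0 -1 0 0 0 0;0 0 -1 0 0 0 0;0 0 -1 0 0 0 0",
)

```text
time_s: 9.05
ee_pos: [0.5984, -0.0365, 0.1554]
tcp_rot: [3.137, 0.171, 0.004]
wrist_force: [-2.3, 2.5, 8.3]
width: 0.0439
```

Call:
servo_tool(
  rows="0 0 -0.1 0 0 0 0;0 0 -0.2 0 0 0 0;0 0 -0.3 0 0 0 0;0 0 -0.3 0 0 0 0;0 0 -0.3 0 0 0 0",
)

```text
time_s: 9.55
ee_pos: [0.5985, -0.0365, 0.1531]
tcp_rot: [3.136, 0.171, 0.005]
wrist_force: [-3.5, 2.0, 11.1]
width: 0.0442
```

```bash
python3 - <<'E'
from h import *
grab('wrist','w5');grab('scene','s5'); s=ctrl.read_state(); print(s['time_s'],s['ee_pos'],s['wrist_force'],s['wrist_torque'],s['width'])
im=[cv2.imread('pics/%s.png'%n) for n in('w5','s5')]
w=cv2.resize(im[0],(480,300)); a=cv2.resize(im[1][150:260,290:390],(273,300),interpolation=cv2.INTER_CUBIC)
cv2.imwrite('pics/c5.png',np.hstack([w,a]))
E
```

```text
9.65 [ 0.59844327 -0.03649066  0.15312621] [-4.27116757  1.89450416 11.19565822] [ 0.78672627  1.42191962 -0.01676423] 0.044132122563009905
```

View pics/c5.png

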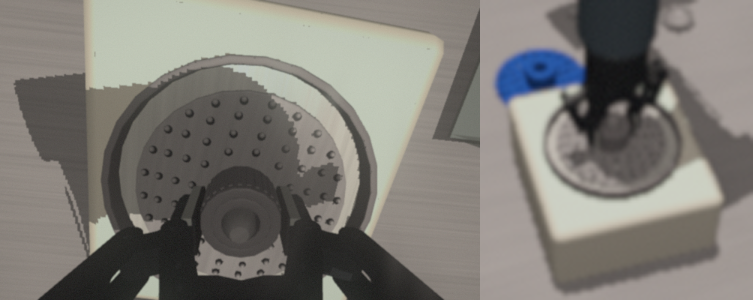

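The disc sits inside the bowl rim with the post tip through its eye (in the crop at about (240,220)). I'll push slightly further to confirm it's on the hard stop.

Call:
servo_tool(
  rows="0 0 -0.1 0 0 0 0;0 0 -0.2 0 0 0 0;0 0 -0.3 0 0 0 0;0 0 -0.3 0 0 0 0;0 0 -0.3 0 0 0 0",
)

```text
time_s: 10.15
ee_pos: [0.5985, -0.0365, 0.153]
tcp_rot: [3.136, 0.172, 0.008]
wrist_force: [-10.6, 3.9, 24.8]
width: 0.0446
```

Call:
servo_tool(
  rows="0 0 0 0 0 0 0;0 0 0 0 0 0 0;0 0 0 0 0 0 0;0 0 0 0 0 0 0;0 0 0 0 0 0 0;0 0 0 0 0 0 0;0 0 0 0 0 0 0",
)

```text
time_s: 10.85
ee_pos: [0.5985, -0.0365, 0.153]
tcp_rot: [3.136, 0.172, 0.008]
wrist_force: [-10.2, 4.2, 25.3]
width: 0.0445
```

```bash
python3 - <<'E'
from h import *
d=grab('wrist','w6');s=ctrl.read_state(); print(s['time_s'],s['ee_pos'],s['wrist_force'],s['width'],abs(s['joint_vel']).max())
for n in('w3','w6'):
  im=cv2.imread('pics/%s.png'%n)
  cv2.imwrite('pics/%sq.png'%n,cv2.convertScaleAbs(cv2.resize(im[210:350,250:400],(400,373),interpolation=cv2.INTER_CUBIC),alpha=1.8))
cv2.imwrite('pics/c6.png',np.hstack([cv2.imread('pics/w3q.png'),cv2.imread('pics/w6q.png')]))
E
```

```text
10.9 [ 0.59856243 -0.03647949  0.15301548] [-9.94680289  4.44182622 25.33258508] 0.044061137655111625 0.0013083486970943688
```

View pics/c6.png

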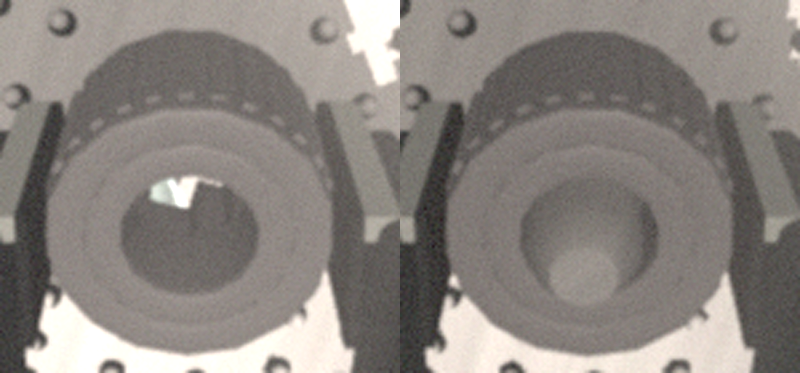

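The collar sits the same in the fingers before and after (no slip), so the underside is at about 0.153−0.027 = 0.126 m, which is home. Handing in.

```bash
python3 -c "
from station import ctrl
print(ctrl.close_job())"
```

```text
the job is handed in; nothing more can be done
None
```

The grating disc is on the drive post, keyed over the pin and held fully home with the fingers still on its collar. I handed the job in at about 11 s of the 48 s allowed; it gives no verdict.

**What I did:** I gripped the grey toothed disc by its collar and lifted it. Through its eye I could see a keyway, so I turned the disc +29° on the way to match it to the pin. It then dropped past pin level with no added force, so no turning search was needed, and I pushed it down against the spring.

**Last checks:**
- **Height:** the tool stopped at z = 0.1530 m, which puts the disc's underside at about 126 mm. Pushing further raised the upward force from 11 N to 25 N without moving it, so it is on the hard stop.
- **Grip:** the fingers were 44 mm apart, and close-ups from before and after show the collar had not slipped.
- **Stillness:** the arm was still, and the disc appeared level within the bowl rim.

**What disagreed or was not checked:**
- My camera estimates of the post position differed by 2–3 mm between views. The disc still went over the post without noticeable contact.
- A sideways force of about 11 N remained at the end.
- I did not re-measure the other disc, the glass bowl or the food container afterwards. The arm did not go near the other disc, and I saw no sign of contact with the other two.

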